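# Lower the tilting packing stand to its second notch

## Task

The tilting packing stand is propped too steeply for the next carton: set its board down to the second notch from the bottom. Its ratchet only lets the board rise, so lift the board past the top notch until the pawl is thrown clear, ease it down flat on its rests without letting it drop so that the pawl flips back in, then raise it to the second notch, let it settle on the pawl and let go. Leave the tape roll, the knife and the carton beside the stand where they are.

Things in the scene. Friction and masses are not known exactly. Their poses are not given: they have to be found in the camera images.
- stand: Grey steel base of the tilting packing stand, bolted down (fixed): plate 215 x 298 mm, 6 mm thick, with two upright cheeks. Origin on the bench straight below the hinge's middle; z up, y along the hinge; the board reaches from the hinge along -x, towards the robot; turned by up to 15 degrees. The plate ends 183 mm from the hinge on the board's side and 32 mm behind it.
- hinge_mid (a point): Middle of the board's hinge axis, 96 mm above the bench, on the side away from the robot; the axis is level and runs along the stand's y. The hinge is damped: let go when the pawl is clear, the board sinks slowly from the top, but faster and faster to 1.2 to 1.8 rad/s near level.
- tilt_board (a joint): Board angle above level, rad: 0 flat on its rests, 1.33 end of travel. The five notches hold it at 0.21, 0.38, 0.56, 0.73, 0.91; it starts in the third, fourth or fifth. Going up, the pawl drops into a notch some 0.06 above that angle and the board, let go, sinks onto it: for the second notch lift to 0.45-0.52, then lower. At 1.27 and above the pawl is thrown clear and stays so.
- pawl (a joint): Pawl angle, rad: 0 leaning in, in a notch; up to 0.19 riding over a tooth; 0.75 thrown clear, leaning out on its rest. It falls to either side by its own weight. Thrown clear, it lets the board go all the way down; over the board's last 0.1 rad a lug pushes it back, and below 0.03 rad it flips in again.
- rail_mid (a point): Middle of the grab rail on the board's free end, facing the robot: straight round steel bar 14 mm thick, 196 mm long, parallel to the hinge, 225 mm from it and 9 mm above the plane through it (so 105 mm above the bench when flat). An arm 12 mm thick carries each end, at y +105 and -105 mm. Nothing stands under it. Lifting it takes 3 to 7 N (board 0.6 to 0.9 kg, damped hinge). Moves with the board.
- board_edge (a point): Middle of the board's free edge, 180 mm from the hinge, at half thickness. Plywood board 270 mm wide, 10 mm thick, with a black rubber face and a 40 mm aluminium ledge standing up at the hinge. Between this edge and the rail is an open gap 38 mm wide and 195 mm long. Moves with the board.
- top_of_rest (a point): Top of one of the two posts (22 mm across) on which the flat board rests, 100 mm above the bench, 135 mm from the hinge, at the stand's y = +70 mm; the other is at y = -70 mm.
- pawl_tip (a point): Tip of the steel pawl, a 50 mm strut beside a toothed steel quadrant of 71 mm radius (93 mm at its dog) about the hinge. Both are outside the stand's +y cheek, at y = 150 to 180 mm, within 130 mm of the hinge: keep clear of them.
- tape_roll: Bystander: clear tape roll lying flat, 100 mm across, 48 mm high, beside the stand at its -y side. Origin under its centre.
- knife: Bystander: safety knife lying flat, 135 x 30 mm, 14 mm high, at the -y side of the stand near the rail's end. Origin under its middle.
- small_carton: Bystander: closed carton 150 x 110 mm, 90 mm high, beside the quadrant at the stand's +y side. Origin under its centre.

How it is judged (in metres and radians):
On the way, in this order (a step that is already met when the one before it is completed fails the run):
1. the board is lifted past the top notch and the pawl is thrown clear (value of joint pawl above 0.65 rad and value of joint tilt_board above 1 rad), for 0.1 s.
2. the board is down flat on its rests and the pawl has flipped back in (value of joint tilt_board below 0.04 rad and value of joint pawl below 0.15 rad), for 0.1 s.
At the end, for the whole second after the job is handed in: The board rests on the pawl in the second notch from the bottom (0.38 rad, 22 degrees; 0.34 to 0.44 rad counts), the pawl is in (below 0.17 rad), the board is still and nothing touches it (value of joint tilt_board between 0.34 and 0.44 rad and value of joint pawl below 0.17 rad and velocity of joint tilt_board between -0.05 and 0.05 rad/s).
It fails at once if the board drops onto its rests (it comes down the last 3 degrees faster than 1.15 rad/s, a quarter of a metre a second at the rail) (value of joint tilt_board below 0.05 rad and velocity of joint tilt_board below -1.15 rad/s).
It fails at once if the tape roll, the knife or the small carton is shifted by more than 30 mm (distance of any of tape_roll, knife, small_carton from where it was at the start of the episode above 0.03 m).
It also fails if it takes over 61 s, if anything falls off the work surface, if the arm or the gripper's body presses on something with over 40 N, if the wrist force passes 120 N, or if a joint passes its speed limit or range.

## Robot

A 7-joint arm with a two-finger parallel gripper is mounted at the origin on the work surface. World frame = base frame: x ahead of the robot, y to its left, z up, the work surface at z = 0. Lengths are in mm, angles in rad, forces in N, time in s.
With the tool pointing down it reaches from about 400 to 925 mm from the base axis. Payload 5.6 kg.
Tool frame: the origin (TCP) lies at the very end of the fingers, on their centre line; the grasp point (between the pads) lies 19 mm behind it (env.pinch_z is the distance from the TCP to the grasp point, in mm); x points along the fingers, z is the direction in which the jaws open and shut, and the axes are right-handed (so a half turn about x gives the same grasp; the last joint's range is limited). The gripper opens to 85 mm and grips with 20 to 120 N. Pads are 22 mm wide; open, the fingers measure 114 mm over their backs; the gripper's body (76 mm by 85 mm) begins 54 mm behind the grasp point. The pads swing forward as they close: fully open they stand 13 mm farther back than shut.
Start: joints at [-1.35, 0.468, -0.012, 1.603, 0.006, 1.071, -0.056], TCP at [169.529, 627.51, 231.29] pointing down, gripper open.
Joint ranges: [-2.53, 2.53], [-0.31, 2.02], [-1.57, 1.55], [0.28, 2.44], [-1.29, 4.43], [0.15, 1.84], [-2.92, 2.92]. Speed limits (rad/s): [2.57, 2.57, 3.14, 3.14, 3.14, 3.14, 3.14].

## Interface

Orientations are given as a 3x3 rotation matrix whose columns are the frame's x, y, z axes.
In Python, from cell import env, cams gives the robot as it stands.
- The arm moves only by the tool servo_tool, never from a script. Its argument "motion" is text: rows parted by semicolons, each of 5 numbers parted by spaces: the shift along the tool's x, y, z normalised to -1 to 1, where 1 is 0.2 m, then the turn about the tool's x normalised to -1 to 1, where 1 is pi rad, then the gripper's target within -1 to 1 (fully open at 1, half-way at 0, shut at -1). A call has exactly 8 rows; each row is the pose to reach, as a shift and turn from the pose measured when the call began, along the tool's axes at that moment, turning the shorter way round; what a row does not reach only later rows make up. A row lasts 1/10 s, in which the tool goes at most 50 mm and 8.59 degrees, less where a joint would pass 70% of its speed; a pose out of reach is approached as far as the arm can. A call with a number of a shift or a turn outside -1 to 1 is refused whole. A call with a gripper value outside its range is refused whole. The fingers move at their own pace and stop on an object; the grip force is fixed at half the most. Time passes only in rows, so rows that repeat a pose let the fingers close, or fill a call up. It gives the time, the measured TCP pose, the force and the opening at its end, in the units of the state.
- env.state(): the state, without advancing time (a new reading comes with each control period).
- cams.get_image(name): name is "scene" or "top"; returns a dict with "image" (480x640x3 uint8, red, green, blue), "range_z" (480x640 float32, mm along the optical axis (not along the pixel's ray), 0 where there is no reading), "camera_matrix" (3x3 intrinsics, pixels), "extrinsics" (4x4, takes a point from camera to world coordinates). Camera axes: x right, y down, z forward; pixel columns grow to the right and rows downward; lengths in mm; the calibration is good to about 2 mm. A picture is of the moment at which its call begins.
- env.finish_job(): hands the job in, once; it reports no verdict.
The state is a dict: "t": time; "joint_pos": joint angles; "qd": joint speeds; "effort": joint torques, N m; "position": TCP position; "eef_rot": TCP orientation; "contact_force": force on the tool from outside, world axes, zero at the start; "ft_torque": the same for the moment, N m; "grip_width": finger opening in mm.
Only numpy, scipy, OpenCV 4.12 (cv2) and the standard library are available. Lean on these libraries where they do the work, as an engineer would, in place of code of your own. Each camera call takes 0.05 s, during which the arm holds its last target. There are 200 camera calls.

## Working session

There is one attempt and no reset: what is moved stays moved. The work goes in short steps, Python scripts to look and compute and a tool call to move; the robot and the scene stay as the last step left them, time stands still between calls to the robot, and variables do not carry over. Pictures are saved under pics/ and viewed, about 8 in all and at most 12, crops included, and the job is handed in when it is done.

Besides the shell and the picture viewer there is one more tool, called after "Request:" as name(argument=value, ...), one argument or row to a line, values as JSON. servo_tool: Moves the arm, as the interface text tells. Its arguments: {"type":"object","properties":{"motion":{"type":"string"}},"required":["motion"]}

```bash
ls; mkdir -p pics
python3 - <<'E'
from cell import env,cams
import cv2,numpy as np
s=env.state();print(s['t'],s['position'],s['eef_rot'],s['grip_width'])
for n in("scene","top"):
    d=cams.get_image(n);cv2.imwrite(f'pics/{n}0.png',d['image'][...,::-1]);np.savez(f'{n}0.npz',**d)
    print(n,d['camera_matrix'],d['extrinsics'])
E
```

```text
pics
0.0 [169.42134726 626.93539895 230.31853457] [[-3.47398030e-04 -9.65390904e-01  2.60806983e-01]
 [-1.79740532e-03  2.60807180e-01  9.65389240e-01]
 [-9.99998324e-01 -1.33401538e-04 -1.82580265e-03]] 85.17988181009963
scene [[454.93792741   0.         318.00431538]
 [  0.         454.93792741 240.44860897]
 [  0.           0.           1.        ]] [[-8.36397480e-01  4.18984343e-01 -3.53399740e-01  9.63330242e+02]
 [ 5.47998799e-01  6.25448625e-01 -5.55437966e-01  5.16763091e+02]
 [-1.16864297e-02 -6.58229548e-01 -7.52726570e-01  7.75819040e+02]
 [ 0.00000000e+00  0.00000000e+00  0.00000000e+00  1.00000000e+00]]
top [[581.00002962   0.         317.05314353]
 [  0.         581.00002962 230.82674268]
 [  0.           0.           1.        ]] [[ 7.85280697e-03 -9.71005011e-01  2.38930119e-01  3.90463714e+02]
 [-9.99954403e-01 -6.32689751e-03  7.15271784e-03  2.64424019e+01]
 [-5.43363850e-03 -2.38975393e-01 -9.71010421e-01  1.14973412e+03]
 [ 0.00000000e+00  0.00000000e+00  0.00000000e+00  1.00000000e+00]]
```

View pics/scene0.png

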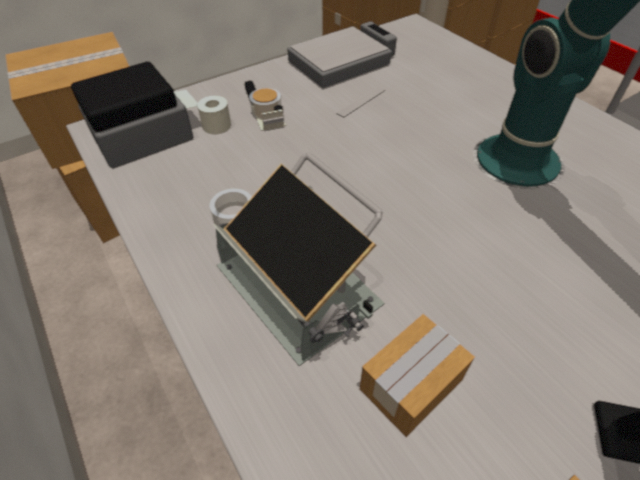

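View pics/top0.png

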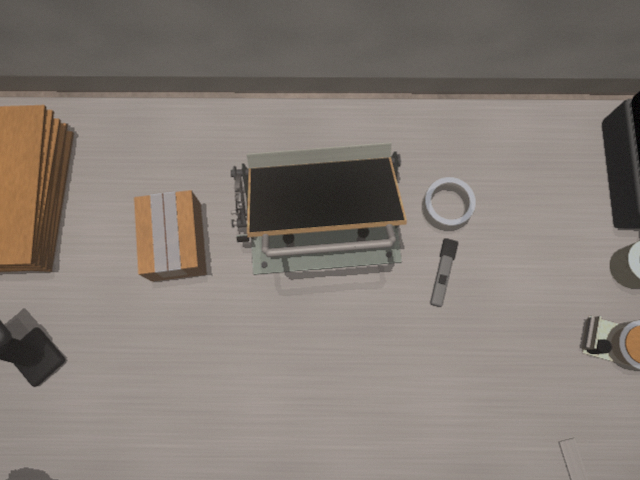

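Scene view: board propped up (black face, about 225–370, 170–310), rail from (307,157) to (380,212), carton at (415,370). Top view: rail (268,250)–(392,243), knife (445,272), tape (450,203). Next I'll measure the board plane and the rail from depth.

```bash
cat > h.py <<'E'
import cv2,numpy as np
from cell import env,cams
def pts(d,m):
    v,u=np.nonzero(m&(d['range_z']>0));z=d['range_z'][v,u].astype(float)
    c=np.linalg.inv(d['camera_matrix'])@np.vstack([u*z,v*z,z])
    return (d['extrinsics'][:3,:3]@c+d['extrinsics'][:3,3:]).T
def board(d):
    "black rubber face: largest dark blob near the stand -> outer normal, centre, corner points"
    m=(d['image'].max(2)<45).astype(np.uint8)
    n,l,st,_=cv2.connectedComponentsWithStats(cv2.erode(m,np.ones((3,3))))
    best=None
    for i in range(1,n):
        if st[i,4]<300: continue
        P=pts(d,l==i)
        if len(P)<300: continue
        c=np.median(P,0)
        if 400<c[0]<900 and abs(c[1])<250 and 90<c[2]<350 and (best is None or len(P)>len(best)): best=P
    P=best
    for _ in range(3):
        c=P.mean(0);nv=np.linalg.svd(P-c,full_matrices=False)[2][2];nv*=np.sign(nv[2]);r=(P-c)@nv;P=P[abs(r)<max(2.5*r.std(),1)]
    return nv,c,P,r.std()
E
python3 - <<'E'
from h import *
for n in("scene","top"):
    d=np.load(f'{n}0.npz');nv,c,P,sd=board(d)
    yaw=np.arctan2(-nv[1],-nv[0]); th=np.arctan2(np.hypot(nv[0],nv[1]),nv[2])
    print(n,'n',nv,'c',c,'sd',sd,len(P),'yaw',yaw,'theta',th)
    xs=-np.array([np.cos(yaw),np.sin(yaw),0])
    print(' rise dir?',nv@xs)
    ys=np.array([-np.sin(yaw),np.cos(yaw),0])
    e=np.cross(nv,ys);e*=np.sign(e[2])
    for a in(e,ys):
        q=(P-c)@a;print('  ext',np.percentile(q,[.5,99.5]))
# rail in the top view
d=np.load('top0.npz')
im=d['image'];R=pts(d,np.ones((480,640),bool)).reshape(-1,3)
for u in (290,310,330,350,370):
    for v in range(238,256,2):
        z=d['range_z'][v,u];p=d['extrinsics'][:3]@np.append(np.linalg.inv(d['camera_matrix'])@[u*z,v*z,z],1);print(u,v,im[v,u],p.round(1))
d=np.load('scene0.npz')
for u in (320,335,350,365):
    for v in range(155,215,3):
        z=d['range_z'][v,u];p=d['extrinsics'][:3]@np.append(np.linalg.inv(d['camera_matrix'])@[u*z,v*z,z],1)
        if p[2]>60:print('s',u,v,im[v,u],p.round(1))
E
```

```text
scene n [0.51859918 0.04594104 0.85378236] c [703.12163175  33.21675786 157.74621285] sd 1.1082330048423115 9709 yaw -3.0532365086282223 theta 0.5475887758244955
 rise dir? 0.5206300837331949
  ext [-79.23047134  78.36373234]
  ext [-113.82979552  132.67331658]
top n [0.5208504  0.04726694 0.85233837] c [681.38925995  17.2091066  174.19237808] sd 1.1398855137870818 2618 yaw -3.0510910107556595 theta 0.5503560441820171
 rise dir? 0.5229907321904866
  ext [-68.24005399  53.33909714]
  ext [-72.33789694  67.300165  ]
290 238 [43 43 39] [635.2  84.4  97.9]
290 240 [44 42 40] [631.2  84.2  99. ]
290 242 [44 43 40] [626.5  84.  102.9]
290 244 [62 60 55] [630.1  85.7  69.7]
290 246 [72 66 64] [629.1  86.4  56.2]
290 248 [143 134 129] [587.6  76.7 231. ]
290 250 [172 163 157] [585.4  76.9 226.1]
290 252 [146 137 132] [581.6  76.8 228.1]
290 254 [106 100  95] [578.6  76.8 226.9]
310 238 [77 79 72] [656.8  49.    6.4]
310 240 [77 78 75] [652.6  49.    6.4]
310 242 [78 79 75] [647.2  48.8  12. ]
310 244 [77 77 71] [644.4  48.9   6.1]
310 246 [133 125 120] [591.8  44.5 228. ]
310 248 [169 160 15
[... 1363 characters left out ...]
221.9]
s 320 197 [37 35 31] [632.6   6.4 201.3]
s 320 200 [33 32 28] [636.5  12.3 200.4]
s 320 203 [42 40 36] [638.8  15.8 196.9]
s 320 206 [38 37 34] [641.8  20.3 194.5]
s 320 209 [40 39 34] [645.7  26.2 193.9]
s 320 212 [41 40 38] [649.   31.1 192.2]
s 335 173 [38 36 33] [588.4 -10.  225.7]
s 335 176 [41 39 37] [594.7  -1.  227.9]
s 335 179 [41 38 38] [596.9   2.3 224.2]
s 335 209 [40 38 35] [627.8  47.8 201.8]
s 335 212 [40 36 35] [631.4  53.  200.6]
s 350 185 [43 42 37] [586.3  34.  227.8]
s 350 188 [40 38 37] [589.  38. 225.]
s 350 191 [39 37 36] [592.3  42.7 223. ]
s 365 197 [44 41 39] [581.4  72.1 225.7]
s 365 200 [46 43 39] [585.7  77.9 225.4]
s 365 203 [38 38 34] [588.7  82.1 223.1]
```

Request:
servo_tool(
  motion="-0.35 -1 -0.85 0.388 0.2;-0.35 -1 -0.85 0.388 0.2;-0.35 -1 -0.85 0.388 0.2;-0.35 -1 -0.85 0.388 0.2;-0.35 -1 -0.85 0.388 0.2;-0.35 -1 -0.85 0.388 0.2;-0.35 -1 -0.85 0.388 0.2;-0.35 -1 -0.85 0.388 0.2",
)

```text
t: 0.9
position: [318.8, 409.8, 300.9]
eef_rot: [[-0.0, -0.098, 0.995], [-0.001, 0.995, 0.098], [-1.0, -0.001, -0.0]]
contact_force: [0.6, -0.5, 0.1]
grip_width: 51.3
```

```bash
cat >> h.py <<'E'
YAW=0.0888;XS=np.array([np.cos(YAW),np.sin(YAW),0]);H=np.array([776.5,29.5,96.])
def rail(th): return H-XS*(225*np.cos(th)-9*np.sin(th))+[0,0,225*np.sin(th)+9*np.cos(th)]
def go(*targets):
    "print tool-frame normalised shift/turn from the present pose to each TCP target"
    s=env.state();R=np.array(s['eef_rot']);p=np.array(s['position'])
    a=np.arctan2(R[1,2],R[0,2]);turn=-(YAW-a)/np.pi
    print('t',round(s['t'],2),'p',p.round(1),'tilt',R[:,0].round(3),'F',np.round(s['contact_force'],1),'w',round(s['grip_width'],1),'turn',round(turn,4))
    for q in targets: print(np.round(q,1),(R.T@(np.array(q)-p)/200).round(3))
E
python3 -c "
from h import *
go(rail(.56)+[0,0,70],rail(.56)-[0,0,19])"
```

```text
t 0.9 p [318.8 409.8 300.9] tilt [-0.    -0.001 -1.   ] F [ 0.6 -0.5  0.1] w 51.3 turn 0.0031
[591.4  13.  293.1] [ 0.041 -2.109  1.161]
[591.4  13.  204.1] [ 0.486 -2.108  1.161]
```

Request:
servo_tool(
  motion="0.04 -1 0.58 0.003 0.2;0.04 -1 0.58 0.003 0.2;0.04 -1 0.58 0.003 0.2;0.04 -1 0.58 0.003 0.2;0.04 -1 0.58 0.003 0.2;0.04 -1 0.58 0.003 0.2;0.04 -1 0.58 0.003 0.2;0.04 -1 0.58 0.003 0.2",
)

```text
t: 1.7
position: [453.1, 223.4, 292.9]
eef_rot: [[-0.001, -0.091, 0.996], [-0.001, 0.996, 0.091], [-1.0, -0.001, -0.001]]
contact_force: [0.2, 0.7, 0.3]
grip_width: 51.0
```

Request:
servo_tool(
  motion="0 -1 0.58 0 0.2;0 -1 0.58 0 0.2;0 -1 0.58 0 0.2;0 -1 0.58 0 0.2;0 -1 0.58 0 0.2;0 -1 0.58 0 0.2;0 -1 0.58 0 0.2;0 -1 0.58 0 0.2",
)

```text
t: 2.5
position: [586.1, 37.4, 292.5]
eef_rot: [[-0.002, -0.095, 0.996], [0.0, 0.996, 0.095], [-1.0, 0.0, -0.002]]
contact_force: [0.4, 0.1, 0.0]
grip_width: 51.6
```

```bash
python3 -c "
from h import *
d=cams.get_image('scene');cv2.imwrite('pics/s1.png',cv2.resize(d['image'][90:310,200:460,::-1],None,fx=3,fy=3)[:600])
go(rail(.56)+[0,0,70],rail(.56)-[0,0,19])"
```

```text
t 2.55 p [586.2  37.3 292.7] tilt [-0.002  0.    -1.   ] F [-1.  -0.2 -0.1] w 51.2 turn 0.0019
[591.4  13.  293.1] [-0.002 -0.123  0.014]
[591.4  13.  204.1] [ 0.443 -0.123  0.015]
```

View pics/s1.png

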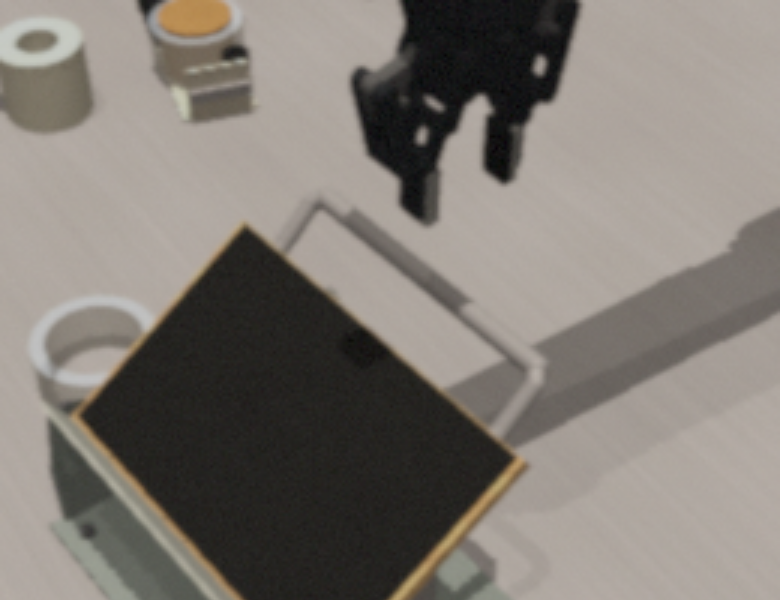

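The picture shows the open fingers (tips at about (420,210) and (505,170)) above the rail, which runs (320,200)–(540,365), with the jaws across it. Next I'll centre, go down, and close.

Request:
servo_tool(
  motion="0.1 -0.12 0.015 0.002 0.2;0.2 -0.12 0.015 0.002 0.2;0.3 -0.12 0.015 0.002 0.2;0.38 -0.12 0.015 0.002 0.2;0.443 -0.12 0.015 0.002 0.2;0.443 -0.12 0.015 0.002 0.2;0.443 -0.12 0.015 0.002 0.2;0.443 -0.12 0.015 0.002 0.2",
)

```text
t: 3.35
position: [591.9, 14.0, 205.1]
eef_rot: [[-0.0, -0.089, 0.996], [0.0, 0.996, 0.089], [-1.0, 0.0, -0.0]]
contact_force: [-0.1, -0.0, 0.4]
grip_width: 50.7
```

Request:
servo_tool(
  motion="0 0 0 0 -0.3;0 0 0 0 -0.5;0 0 0 0 -0.7;0 0 0 0 -1;0 0 0 0 -1;0 0 0 0 -1;0 0 0 0 -1;0 0 0 0 -1",
)

```text
t: 4.15
position: [590.2, 13.8, 205.3]
eef_rot: [[-0.004, -0.089, 0.996], [0.001, 0.996, 0.089], [-1.0, 0.001, -0.004]]
contact_force: [-6.0, -0.6, 4.5]
grip_width: 11.8
```

```bash
python3 -c "
from h import *
d=cams.get_image('scene');cv2.imwrite('pics/s2.png',cv2.resize(d['image'][90:310,200:460,::-1],None,fx=3,fy=3)[:600])
nv=board(d)[0];print('theta',np.arctan2(np.hypot(*nv[:2]),nv[2]))
r=rail(.56);p=env.state()['position']
go(*[p+rail(t)-r for t in (.65,.75,.85,.95)])"
```

```text
theta 0.544776661786293
t 4.2 p [590.2  13.8 205.3] tilt [-0.004  0.001 -1.   ] F [-5.3  0.2  4.2] w 12.1 turn 0.0
[602.3  14.9 221.5] [-0.081  0.     0.061]
[617.4  16.3 238.1] [-0.165  0.     0.136]
[634.1  17.7 253.2] [-0.24  0.    0.22]
[652.2  19.4 266.4] [-0.307  0.     0.31 ]
```

View pics/s2.png

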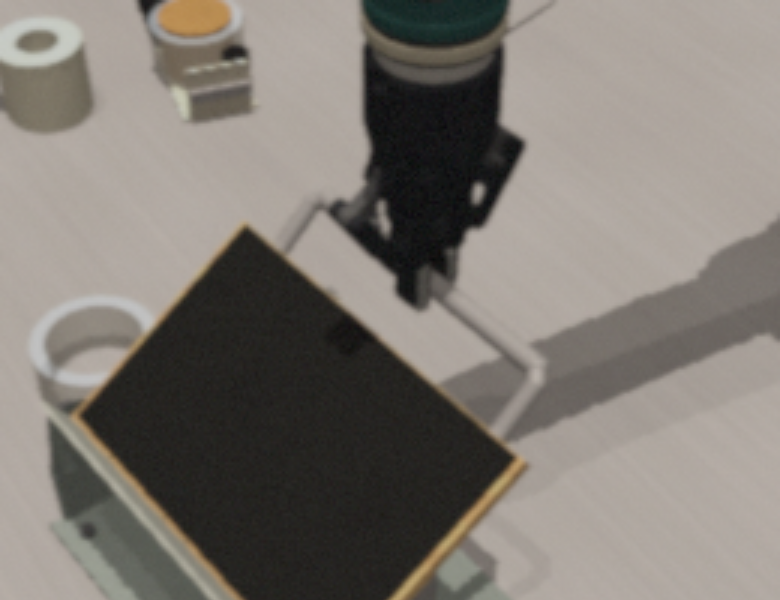

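The fingers hold the rail near its middle (430,280), at a width of 12 mm. Now I'll swing it up along the arc.

Request:
servo_tool(
  motion="-0.037 0 0.026 0 -1;-0.081 0 0.061 0 -1;-0.124 0 0.098 0 -1;-0.165 0 0.136 0 -1;-0.204 0 0.177 0 -1;-0.24 0 0.22 0 -1;-0.275 0 0.264 0 -1;-0.275 0 0.264 0 -1",
)

```text
t: 5.0
position: [642.0, 18.5, 262.6]
eef_rot: [[-0.008, -0.089, 0.996], [0.002, 0.996, 0.089], [-1.0, 0.003, -0.008]]
contact_force: [-12.0, 0.4, 8.2]
grip_width: 12.2
```

```bash
cat >> h.py <<'E'
def theta(d):
    nv=board(d)[0];return np.arctan2(np.hypot(*nv[:2]),nv[2])
def thtool(g):
    "board angle from the TCP: grip offset g = (radial x_s, z) of grasp point from TCP"
    p=np.array(env.state()['position'])-H;a=np.arctan2(p[2]+19,-(p@XS));return a-np.arctan2(9,225),np.hypot(p[2]+19,p@XS)
E
python3 -c "
from h import *
print(theta(cams.get_image('scene')),thtool(0))
r=rail(.9);p=env.state()['position']
go(*[p+rail(t)-r for t in (.97,1.04,1.11,1.18,1.25,1.28,1.3)])"
```

```text
0.8849224282073347 (np.float64(0.8994067638736918), np.float64(229.43561955065175))
t 5.05 p [641.5  18.5 262.2] tilt [-0.009  0.002 -1.   ] F [-11.8   0.6   8.3] w 11.8 turn 0.0001
[654.5  19.6 271. ] [-0.045  0.     0.065]
[668.1  20.8 279. ] [-0.085  0.     0.133]
[682.2  22.1 285.9] [-0.12   0.     0.203]
[696.7  23.4 291.8] [-0.151  0.     0.276]
[711.6  24.7 296.7] [-0.176  0.     0.351]
[718.1  25.3 298.5] [-0.185  0.     0.383]
[722.5  25.7 299.6] [-0.19   0.     0.405]
```

Request:
servo_tool(
  motion="-0.033 0 0.043 0 -1;-0.063 0 0.083 0 -1;-0.09 0 0.125 0 -1;-0.114 0 0.168 0 -1;-0.135 0 0.21 0 -1;-0.155 0 0.255 0 -1;-0.173 0 0.3 0 -1;-0.187 0 0.345 0 -1",
)

```text
t: 5.85
position: [711.4, 24.7, 300.6]
eef_rot: [[-0.008, -0.089, 0.996], [0.002, 0.996, 0.089], [-1.0, 0.003, -0.008]]
contact_force: [-5.1, -0.9, 0.9]
grip_width: 11.6
```

```bash
python3 -c "
from h import *
print(theta(cams.get_image('scene')),thtool(0))
p=env.state()['position'];r=rail(thtool(0)[0])
go(*[p+rail(t)-r for t in (1.25,1.28,1.3,1.32)])"
```

```text
1.2344262948662403 (np.float64(1.2522312864453005), np.float64(232.94035859934513))
t 5.9 p [712.6  24.8 301. ] tilt [-0.007  0.002 -1.   ] F [-4.2  0.7  3.9] w 11.6 turn 0.0003
[712.1  24.8 300.8] [ 0.001  0.    -0.002]
[718.6  25.4 302.6] [-0.008 -0.     0.03 ]
[723.   25.8 303.7] [-0.014 -0.     0.052]
[727.3  26.2 304.7] [-0.019 -0.     0.074]
```

Request:
servo_tool(
  motion="-0.003 0 0.012 0 -1;-0.006 0 0.024 0 -1;-0.01 0 0.036 0 -1;-0.013 0 0.048 0 -1;-0.015 0 0.06 0 -1;-0.015 0 0.06 0 -1;-0.015 0 0.06 0 -1;-0.015 0 0.06 0 -1",
)

```text
t: 6.7
position: [724.8, 25.9, 304.7]
eef_rot: [[-0.005, -0.09, 0.996], [0.002, 0.996, 0.09], [-1.0, 0.003, -0.005]]
contact_force: [-2.7, -0.0, 4.9]
grip_width: 11.8
```

```bash
python3 -c "
from h import *
d=cams.get_image('scene');cv2.imwrite('pics/s3.png',cv2.resize(d['image'][210:410,240:440,::-1],None,fx=3,fy=3))
print(theta(d),thtool(0))
p=env.state()['position'];r=rail(thtool(0)[0])
go(*[p+rail(t)-r for t in (1.25,1.2,1.15,1.1)])"
```

```text
1.2962021230438012 (np.float64(1.307105367299172), np.float64(233.5025392517309))
t 6.75 p [724.8  25.9 304.7] tilt [-0.005  0.002 -1.   ] F [-3.8  0.2  5.2] w 11.5 turn 0.0003
[712.4  24.8 301.5] [ 0.016  0.    -0.062]
[701.7  23.9 298.1] [ 0.034  0.    -0.116]
[691.2  23.  294.2] [ 0.053  0.    -0.168]
[680.9  22.  289.7] [ 0.076  0.    -0.22 ]
```

View pics/s3.png

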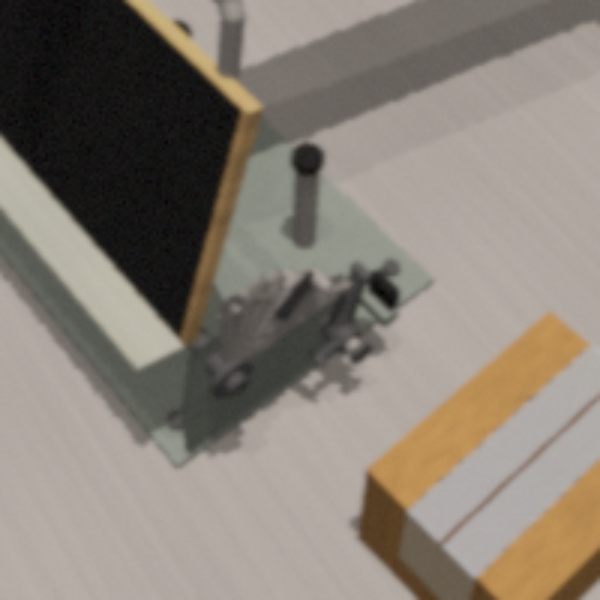

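```bash
python3 -c "
from h import *
a=np.load('scene0.npz')['image'];b=cams.get_image('scene')['image']
f=lambda i:cv2.resize(i[285:345,310:385,::-1],None,fx=5,fy=5,interpolation=cv2.INTER_CUBIC)
cv2.imwrite('pics/s4.png',cv2.convertScaleAbs(np.hstack([f(a),f(b)]),alpha=1.6))"
```

```text
(no output)
```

View pics/s4.png

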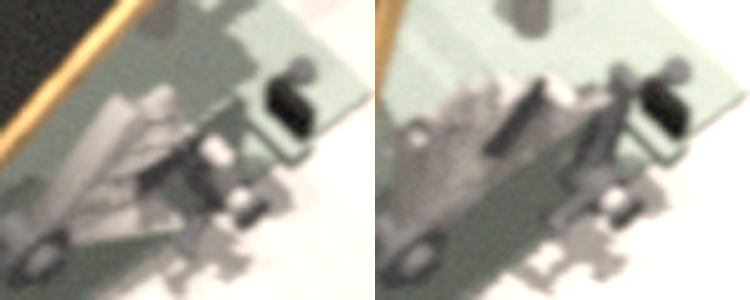

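Left (start): the dark pawl strut leans in at (140–220,180). Right (now): it leans out at (600,120), against its rest stop (680,80). So the pawl is thrown clear. Next I'll refit the hinge from the TCP trace and then ease the board down.

```bash
cat > arc.py <<'E'
from h import *
from scipy.optimize import least_squares
Q=np.array([[590.2,13.8,205.3],[641.5,18.5,262.2],[712.6,24.8,301],[724.8,25.9,304.7]])
u=Q@XS;z=Q[:,2]
f=least_squares(lambda c:np.hypot(u-c[0],z-c[1])-225.2,[H@XS,77]);c=f.x
off=np.arctan2(9,225)
def tcp(th,p):
    uu=c[0]-225.2*np.cos(th+off);zz=c[1]+225.2*np.sin(th+off)
    return np.array(p)+XS*(uu-np.array(p)@XS)+[0,0,zz-p[2]]
def th_now(): 
    p=env.state()['position'];return np.arctan2(p[2]-c[1],c[0]-p@XS)-off
def plan(ths):
    p=np.array(env.state()['position']);print('th',th_now().round(3),'cam',(theta(cams.get_image('scene'))+.012).round(3));go(*[tcp(t,p) for t in ths])
E
python3 -c "
from arc import *
print(f.x,H@XS,f.fun,np.arctan2(z-c[1],c[0]-u)-off)
plan((1.27,1.2,1.13,1.06,.99,.92,.85,.8))"
```

```text
[780.74018921  86.50677059] 776.0566477527035 [ 0.27376778 -0.46965844  0.04145391  0.18951461] [0.51492393 0.85756193 1.22064641 1.27744211]
th 1.278 cam 1.308
t 6.85 p [724.8  25.9 304.7] tilt [-0.005  0.002 -1.   ] F [-4.3  0.5  4.8] w 11.8 turn 0.0003
[723.2  25.8 304.1] [ 0.003 -0.    -0.008]
[708.2  24.4 299.5] [ 0.027 -0.    -0.083]
[693.6  23.1 293.9] [ 0.055 -0.    -0.157]
[679.3  21.9 287.2] [ 0.089 -0.    -0.228]
[665.6  20.6 279.6] [ 0.127 -0.    -0.297]
[652.4  19.5 271. ] [ 0.17  -0.    -0.363]
[639.9  18.4 261.5] [ 0.218 -0.    -0.425]
[631.4  17.6 254.2] [ 0.255 -0.    -0.468]
```

Request:
servo_tool(
  motion="0.014 0 -0.045 0 -1;0.03 0 -0.09 0 -1;0.048 0 -0.137 0 -1;0.068 0 -0.183 0 -1;0.09 0 -0.23 0 -1;0.115 0 -0.277 0 -1;0.142 0 -0.32 0 -1;0.17 0 -0.363 0 -1",
)

```text
t: 7.65
position: [653.5, 19.5, 271.8]
eef_rot: [[-0.001, -0.09, 0.996], [0.002, 0.996, 0.09], [-1.0, 0.003, -0.0]]
contact_force: [-0.3, 0.6, 2.8]
grip_width: 11.8
```

```bash
python3 -c "
from arc import *
plan((.88,.82,.76,.7,.64,.58,.52))"
```

```text
th 0.926 cam 0.958
t 7.7 p [651.3  19.3 270.4] tilt [-0.005  0.003 -1.   ] F [-3.  -0.6  3.1] w 11.4 turn 0.0002
[645.2  18.8 265.7] [ 0.024 -0.    -0.031]
[634.7  17.9 257.2] [ 0.067 -0.    -0.083]
[624.8  17.  248.1] [ 0.112 -0.    -0.133]
[615.4  16.2 238.4] [ 0.161 -0.    -0.179]
[606.7  15.4 228.1] [ 0.213 -0.001 -0.223]
[598.5  14.6 217.4] [ 0.267 -0.001 -0.264]
[591.   14.  206.1] [ 0.323 -0.001 -0.301]
```

Forces are small and the tracking is good, so I'll continue down to about 0.6 (past the notches the pawl would catch).

Request:
servo_tool(
  motion="0.02 0 -0.026 0 -1;0.056 0 -0.07 0 -1;0.093 0 -0.112 0 -1;0.132 0 -0.153 0 -1;0.174 0 -0.19 0 -1;0.213 0 -0.223 0 -1;0.25 0 -0.251 0 -1;0.267 0 -0.264 0 -1",
)

```text
t: 8.5
position: [597.0, 14.5, 215.9]
eef_rot: [[-0.007, -0.089, 0.996], [0.002, 0.996, 0.089], [-1.0, 0.003, -0.007]]
contact_force: [-4.5, -0.2, 3.6]
grip_width: 11.9
```

```bash
python3 -c "
from arc import *
plan((.53,.48,.43,.38,.33,.28,.23))"
```

```text
th 0.571 cam 0.61
t 8.55 p [596.9  14.5 215.7] tilt [-0.008  0.002 -1.   ] F [-5.  -1.5  0.9] w 11.6 turn 0.0
[592.2  14.1 208. ] [ 0.038 -0.    -0.023]
[586.4  13.5 198.4] [ 0.087 -0.    -0.052]
[581.1  13.1 188.5] [ 0.136 -0.    -0.078]
[576.3  12.6 178.3] [ 0.187 -0.    -0.102]
[571.9  12.3 167.9] [ 0.24  -0.001 -0.123]
[568.2  11.9 157.3] [ 0.293 -0.001 -0.142]
[564.9  11.6 146.6] [ 0.347 -0.001 -0.158]
```

Request:
servo_tool(
  motion="0.038 0 -0.023 0 -1;0.077 0 -0.046 0 -1;0.117 0 -0.068 0 -1;0.156 0 -0.088 0 -1;0.198 0 -0.107 0 -1;0.24 0 -0.123 0 -1;0.27 0 -0.134 0 -1;0.293 0 -0.142 0 -1",
)

```text
t: 9.35
position: [566.1, 11.7, 156.1]
eef_rot: [[-0.012, -0.089, 0.996], [0.002, 0.996, 0.089], [-1.0, 0.003, -0.012]]
contact_force: [-9.1, -0.5, 3.4]
grip_width: 11.5
```

```bash
python3 -c "
from arc import *
plan((.23,.18,.13,.08,.03,-.02,-.05))"
```

```text
th 0.272 cam 0.316
t 9.4 p [566.   11.7 155.5] tilt [-0.012  0.002 -1.   ] F [-5.7 -0.7  1.7] w 11.8 turn -0.0
[564.9  11.6 146.6] [ 0.045 -0.    -0.005]
[562.2  11.4 135.6] [ 0.1   -0.    -0.018]
[560.   11.2 124.6] [ 0.155 -0.001 -0.028]
[558.4  11.  113.5] [ 0.211 -0.001 -0.035]
[557.3  10.9 102.3] [ 0.267 -0.001 -0.04 ]
[556.8  10.9  91. ] [ 0.323 -0.001 -0.042]
[556.8  10.9  84.3] [ 0.357 -0.001 -0.042]
```

Request:
servo_tool(
  motion="0.025 0 -0.01 0 -1;0.05 0 -0.016 0 -1;0.077 0 -0.022 0 -1;0.105 0 -0.028 0 -1;0.133 0 -0.033 0 -1;0.16 0 -0.038 0 -1;0.187 0 -0.043 0 -1;0.21 0 -0.045 0 -1",
)

```text
t: 10.2
position: [555.5, 10.8, 112.9]
eef_rot: [[-0.014, -0.088, 0.996], [0.001, 0.996, 0.088], [-1.0, 0.003, -0.014]]
contact_force: [-7.4, 0.2, 2.1]
grip_width: 11.6
```

```bash
python3 -c "
from arc import *
plan((.03,0,-.02,-.04,-.05,-.06))"
```

```text
th 0.076 cam 0.124
t 10.25 p [555.4  10.8 112.3] tilt [-0.014  0.001 -1.   ] F [-5.1 -0.5 -0.2] w 11.3 turn -0.0001
[557.3  10.9 102.3] [ 0.05 -0.    0.01]
[556.9  10.9  95.5] [ 0.084 -0.     0.009]
[556.8  10.9  91. ] [ 0.106 -0.     0.009]
[556.8  10.9  86.5] [ 0.129 -0.     0.009]
[556.8  10.9  84.3] [ 0.14  -0.     0.009]
[556.8  10.9  82. ] [ 0.152 -0.     0.009]
```

Request:
servo_tool(
  motion="0.02 0 -0.003 0 -1;0.04 0 -0.004 0 -1;0.06 0 -0.005 0 -1;0.08 0 -0.005 0 -1;0.1 0 -0.005 0 -1;0.115 0 -0.005 0 -1;0.13 0 -0.005 0 -1;0.14 0 -0.005 0 -1",
)

```text
t: 11.05
position: [552.9, 10.6, 85.9]
eef_rot: [[-0.018, -0.088, 0.996], [0.003, 0.996, 0.088], [-1.0, 0.004, -0.018]]
contact_force: [-17.0, 0.5, 36.6]
grip_width: 11.4
```

```bash
python3 -c "
from arc import *
plan((-.04,-.06))"
```

```text
th -0.042 cam 0.013
t 11.1 p [552.9  10.6  86.1] tilt [-0.018  0.003 -1.   ] F [-13.3  -0.5  21. ] w 11.7 turn -0.0001
[556.8  10.9  86.5] [-0.002  0.     0.02 ]
[556.8  11.   82. ] [ 0.02 -0.    0.02]
```

The upward force of 21 N shows the board is on its rests. Now I'll check that the pawl flipped in.

```bash
python3 -c "
from h import *
b=cams.get_image('scene')['image']
cv2.imwrite('pics/s5.png',cv2.convertScaleAbs(cv2.resize(b[265:355,300:400,::-1],None,fx=6,fy=6,interpolation=cv2.INTER_CUBIC),alpha=1.6))"
```

```text
(no output)
```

View pics/s5.png

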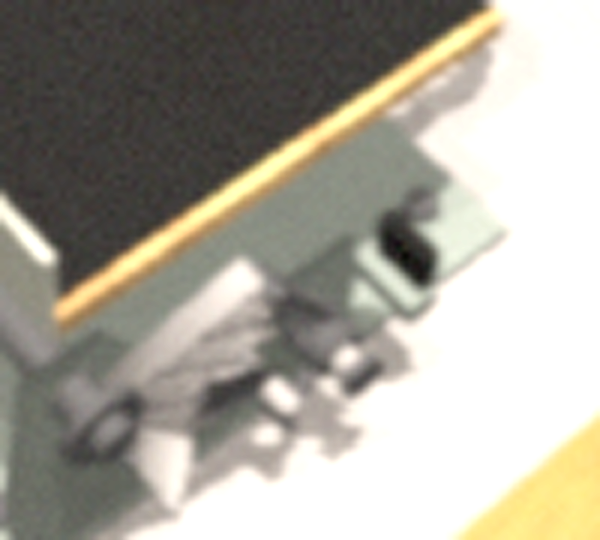

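The pawl strut now runs from its pivot (350,360) in to the quadrant at (275,295), so it has flipped in and the board is flat. Next I'll raise it towards the second notch.

Request:
servo_tool(
  motion="-0.05 0 0.003 0 -1;-0.1 0 0.007 0 -1;-0.15 0 0.014 0 -1;-0.2 0 0.022 0 -1;-0.25 0 0.032 0 -1;-0.3 0 0.046 0 -1;-0.35 0 0.06 0 -1;-0.4 0 0.078 0 -1",
)

```text
t: 11.95
position: [570.0, 12.1, 166.7]
eef_rot: [[-0.018, -0.088, 0.996], [0.003, 0.996, 0.088], [-1.0, 0.005, -0.017]]
contact_force: [-1.4, 2.1, -6.8]
grip_width: 11.6
```

```bash
python3 -c "
from arc import *
plan((.38,.41,.44,.46))"
```

```text
th 0.322 cam 0.37
t 12.0 p [570.7  12.2 168.2] tilt [-0.017  0.004 -1.   ] F [-4.9  0.5 -2.2] w 11.7 turn 0.0
[576.3  12.6 178.3] [-0.051  0.     0.027]
[579.1  12.9 184.5] [-0.082  0.     0.041]
[582.1  13.2 190.5] [-0.113  0.     0.055]
[584.2  13.3 194.5] [-0.133  0.001  0.066]
```

Request:
servo_tool(
  motion="-0.02 0 0.01 0 -1;-0.04 0 0.02 0 -1;-0.06 0 0.029 0 -1;-0.08 0 0.039 0 -1;-0.1 0 0.049 0 -1;-0.118 0 0.057 0 -1;-0.118 0 0.057 0 -1;-0.118 0 0.057 0 -1",
)

```text
t: 12.8
position: [581.9, 13.2, 191.6]
eef_rot: [[-0.018, -0.089, 0.996], [0.004, 0.996, 0.089], [-1.0, 0.006, -0.018]]
contact_force: [-5.2, 2.0, -3.3]
grip_width: 11.2
```

```bash
python3 -c "
from arc import *
plan((.40,.37,.34,.32))"
```

```text
th 0.444 cam 0.489
t 12.85 p [581.9  13.2 191.5] tilt [-0.018  0.004 -1.   ] F [-4.7  0.6 -5. ] w 11.8 turn 0.0
[578.1  12.9 182.4] [ 0.046 -0.    -0.018]
[575.4  12.6 176.3] [ 0.077 -0.    -0.031]
[572.8  12.4 170. ] [ 0.108 -0.001 -0.044]
[571.1  12.2 165.8] [ 0.129 -0.001 -0.052]
```

Request:
servo_tool(
  motion="0.02 0 -0.008 0 -1;0.04 0 -0.016 0 -1;0.06 0 -0.024 0 -1;0.08 0 -0.032 0 -1;0.095 0 -0.038 0 -1;0.108 0 -0.043 0 -1;0.115 0 -0.046 0 -1;0.115 0 -0.046 0 -1",
)

```text
t: 13.65
position: [571.3, 12.2, 169.8]
eef_rot: [[-0.02, -0.088, 0.996], [0.005, 0.996, 0.088], [-1.0, 0.007, -0.02]]
contact_force: [-12.3, 0.8, 7.3]
grip_width: 11.5
```

```bash
python3 -c "
from arc import *
plan((.33,.32))"
```

```text
th 0.337 cam 0.382
t 13.7 p [571.4  12.3 169.8] tilt [-0.02   0.005 -1.   ] F [-11.9   0.5   7.4] w 11.7 turn -0.0001
[571.9  12.3 167.9] [ 0.009 -0.     0.003]
[571.1  12.2 165.8] [ 0.02  -0.    -0.001]
```

The force reversed to +7 N and θ ≈ 0.382, so the board rests on the pawl. Now I'll open the fingers partway, then withdraw upward.

Request:
servo_tool(
  motion="0 0 0 0 -0.5;0 0 0 0 -0.3;0 0 0 0 -0.2;0 0 0 0 -0.2;0 0 0 0 -0.2;0 0 0 0 -0.2;0 0 0 0 -0.2;0 0 0 0 -0.2",
)

```text
t: 14.5
position: [571.4, 12.2, 169.8]
eef_rot: [[-0.02, -0.088, 0.996], [0.005, 0.996, 0.088], [-1.0, 0.007, -0.02]]
contact_force: [0.4, 0.4, -0.1]
grip_width: 33.9
```

```bash
python3 -c "
from arc import *
plan((.33,))
d=cams.get_image('scene');cv2.imwrite('pics/s6.png',cv2.resize(d['image'][110:330,200:460,::-1],None,fx=3,fy=3)[:600])"
```

```text
th 0.337 cam 0.384
t 14.55 p [571.4  12.3 169.8] tilt [-0.02   0.005 -1.   ] F [-0.  -0.6 -0.7] w 34.0 turn -0.0001
[571.9  12.3 167.9] [ 0.009 -0.     0.003]
```

View pics/s6.png

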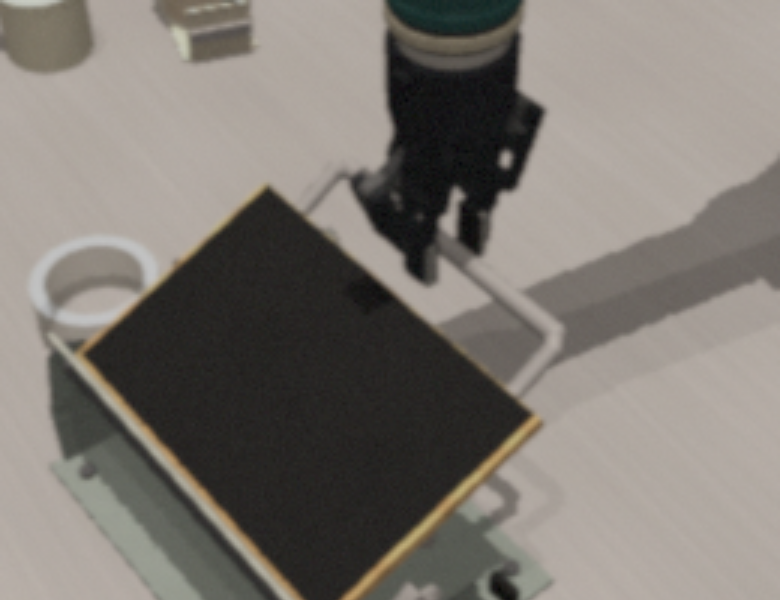

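Fingers are open around the rail with zero force, and the board holds at 0.384. Withdrawing straight up.

Request:
servo_tool(
  motion="-0.05 0 -0.001 0 -0.2;-0.1 0 -0.002 0 -0.2;-0.18 0 -0.004 0 -0.2;-0.28 0 -0.006 0 -0.2;-0.4 0 -0.008 0 -0.2;-0.5 0 -0.01 0 -0.2;-0.6 0 -0.012 0 -0.2;-0.6 0 -0.012 0 -0.2",
)

```text
t: 15.4
position: [573.2, 11.1, 293.6]
eef_rot: [[-0.014, -0.088, 0.996], [0.006, 0.996, 0.088], [-1.0, 0.007, -0.013]]
contact_force: [1.0, 0.2, 0.5]
grip_width: 34.7
```

```bash
python3 -c "
from arc import *
plan((.33,))
d=cams.get_image('scene');e=cams.get_image('top')
print(theta(d)+.012)
a=cv2.resize(d['image'][265:355,300:400,::-1],(400,360),interpolation=cv2.INTER_CUBIC)
b=cv2.resize(e['image'][130:320,110:490,::-1],(720,360))[:,:400]
b=cv2.resize(e['image'][130:320,110:490,::-1],(400,200));b=cv2.copyMakeBorder(b,0,160,0,0,0)
cv2.imwrite('pics/s7.png',np.hstack([cv2.convertScaleAbs(a,alpha=1.6),b]))
o=np.load('top0.npz')['image'].astype(int)
for n,(r0,r1,c0,c1) in dict(carton=(185,285,130,210),tape=(172,235,418,482),knife=(235,310,425,465)).items(): print(n,np.abs(o-e['image'])[r0:r1,c0:c1].mean().round(2))"
```

```text
th 0.741 cam 0.385
t 15.45 p [572.3  11.3 291.8] tilt [-0.017  0.006 -1.   ] F [ 0.4 -1.  -0.7] w 34.2 turn -0.0001
[572.1  11.  167.9] [ 0.619 -0.006  0.009]
0.38429057701868363
carton 11.56
tape 12.8
knife 11.45
```

View pics/s7.png

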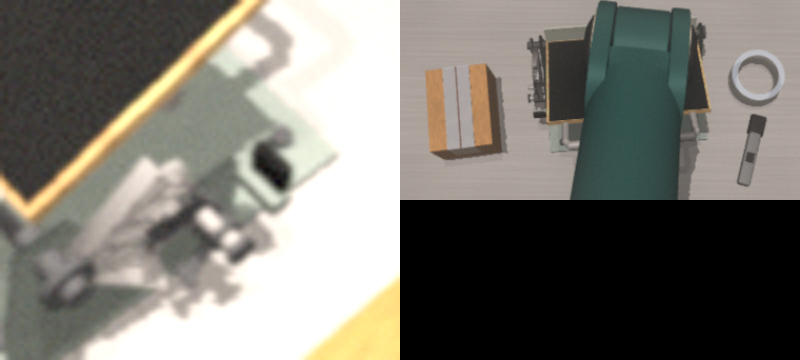

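The pawl leans in, the board stands at 0.385, and the carton (135 px left edge), tape (449) and knife (442) are where they were. Handing in.

```bash
python3 -c "
from cell import env
env.finish_job();print(env.state()['t'])"
```

```text
the job is handed in; nothing more can be done
the job is handed in; nothing more can be done
```

The board is set in the second notch from the bottom, and I handed the job in at about 15.5 s of the 61 s allowed.

- **What I did:** I gripped the rail and swung the board from the third notch up to about 1.31 rad, where the camera showed the pawl thrown clear. I eased it down flat on its rests, where the pawl was seen flipped back in. I then raised it to 0.49 rad, lowered it onto the pawl, opened the fingers and withdrew straight up.
- **Last checks:** The camera read the board at 0.384–0.385 rad both just before and after I withdrew. The pawl was leaning in and the tool force was about zero with the fingers clear. The carton, tape roll and knife are at their starting positions in the top picture to within a few pixels.
- **Checks that disagreed:**
  - The board angle worked out from the tool position was about 0.03–0.055 rad below the camera's. I went by the camera, after adding 0.012 rad so it matched the known third notch at the start.
  - Pixel differences around the bystanders were about 11–13 grey levels. They were even across all three, so I took them as a lighting change rather than movement.
- **Contact force:** The upward force on the tool reached 37 N when the board met its rests. That was through the gripped rail, and it is close to the 40 N limit set for the arm and gripper body.

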